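# Lay the dropper bottle in the inspection cradle and hold the mirror at 45 degrees

## Robot

A 6-joint arm with a two-finger parallel gripper is mounted at the origin on a cart in front of the work surface, level with it; the furniture and walls round the work are solid. World frame = base frame: x ahead of the robot, y to its left, z up, the work surface at z = 0. Lengths are in m, angles in rad, forces in N, time in s.
With the tool pointing down it reaches from about 0.275 to 1 m from the base axis. Payload 8.4 kg.
Tool frame: the origin (TCP) lies on the centre line of the jaws, within the pads' length; the fingertips stand 17 mm ahead of it and the grasp point (between the pads) lies 2 mm behind it; z points along the fingers, y is the line along which they close (so a half turn about z gives the same grasp; the last joint's range is limited). The gripper opens to 85 mm and grips with 20 to 120 N. Pads are 22 mm wide; open, the fingers measure 114 mm over their backs; the gripper's body (76 mm by 85 mm) begins 54 mm behind the grasp point. The pads swing forward as they close: fully open they stand 13 mm farther back than shut.
Start: joints at [1.331, 0.353, 1.633, -0, 1.155, -0.002], TCP at [0.147, 0.607, 0.248] pointing down, gripper open.
Joint ranges: [-2.63, 2.63], [-0.92, 2.1], [0.06, 2.66], [-1.3, 4.44], [0, 2.69], [-3.02, 3.02]. Speed limits (rad/s): [2.22, 2.22, 2.79, 3.14, 3.14, 3.14].

## Interface

Orientations are given as a rotation vector (axis times angle).
In Python, from bench import * gives the robot as it stands.
- The arm moves only by the tool jog_arm, never from a script. Its argument "commands" is a list of rows, each a list of 5 numbers: the shift along the tool's x, y, z in cm, then the turn about the tool's z in degrees, then the finger opening in cm, from 0 to 8.54. A call has 1 to 10 rows; each row is the pose to reach, as a shift and turn from the pose commanded when the call began, along the tool's axes at that moment; what a row does not reach only later rows make up. A row lasts 1/12 s, in which the tool goes at most 41.7 mm and 7.16 degrees, less where a joint would pass 70% of its speed; a pose out of reach is approached as far as the arm can. A call with a gripper value outside its range is refused whole. The fingers move at their own pace and stop on an object; "grip_force" is the grip in N (left out, the last holds). Time passes only in rows, so rows that repeat a pose let the fingers close. It gives the time, the measured TCP pose, the force, the opening and the grip force at its end, in the units of the state.
- state(): the state, without advancing time (a new reading comes with each control period).
- read_camera(name): name is "side" or "top"; returns a dict with "pixels" (400x640x3 uint8, blue, green, red), "camera_matrix" (3x3 intrinsics, pixels), "T" (4x4, takes a point from camera to world coordinates). Camera axes: x right, y up, looking along -z (the intrinsics and any distortion apply to the point x, -y, -z); pixel columns grow to the right and rows downward; lengths in m; the calibration is good to about 2 mm. A picture is of the moment at which its call begins. There is no depth.
- sign_off(): hands the job in; it is judged then, once.
The state is a dict: "t": time; "joints": joint angles; "joint_vel": joint speeds; "tau": joint torques, N m; "eef_pos": TCP position; "ee_rot": TCP orientation; "force": force on the tool from outside, world axes, zero at the start; "wrist_torque": the same for the moment, N m; "grip_width": finger opening in m; "grasp_force": force on a finger pad.
Only numpy, scipy, OpenCV 4.12 (cv2) and the standard library are available. Lean on these libraries where they do the work, as an engineer would, in place of code of your own. Each camera call takes 0.05 s, during which the arm holds its last target. There are 200 camera calls.

## Task

The overhead camera is to photograph the top and the right side of the dropper bottle at once: lay the standing dropper bottle on its side in the V cradle of the inspection stand, its wide glass body centred on the cradle (teat to either end), and let go of it. Then raise the stand's hinged mirror flap to 45 degrees and hold it there: the flap falls shut by itself, so finish while still holding it, without letting go. Leave the brass weight, the cream pot and the marker where they are.

Things in the scene. Friction and masses are not known exactly. Their poses are not given: they have to be found in the camera images.
- dropper: amber dropper bottle with a black rubber teat, standing upright at the start on the open desk left of the stand (not the taller white bottle with a flip cap, nor the similar dropper far back by the red notebook); 33 mm in diameter, 102 mm tall in all, about 0.07 kg. Origin at the centre of its underside, z runs along its axis to the teat. Wide body from 0 to 70 mm along z, collar 24 mm in diameter up to 77 mm, teat 13 mm in diameter up to 102 mm
- dropper_mid (a point): point on the dropper's axis, 35 mm from its underside: the middle of the wide body
- stand: grey inspection stand fixed to the desk, base plate 125 mm (x) by 195 mm (y), 10 mm thick; origin under the plate on the desk. Its x axis points away from the robot (turned up to 0.25 rad), y to its left. The V cradle (white, 60 mm long along the stand's x) stands on the left part at y = +75 mm, the mirror's hinge runs along the stand's x at y = 0, the mirror lies to the right of it (-y)
- cradle (a point): where dropper_mid belongs: the axis of the bottle lying in the cradle, 50 mm above the desk, at the middle of the cradle's length; axes as the stand's. The bottle lies along the stand's x, teat to either side. The V has 30 degree flanks, is 27 mm wide over its outer edges (narrower than the bottle, so that fingers pass down beside it), its edges 14 mm and its groove 19 mm below this point; base plate 40 mm below it
- mirror_hinge (a point): middle of the mirror's hinge axis, 30 mm above the desk; axes as the stand's; hinge ears 14 mm wide reach 37 mm above the desk at x = -57 and +57 mm
- mirror_knob (a point): centre of the mirror's knob, a white disc 24 mm in diameter and 14 mm thick, its axis along the hinge (flat faces look along the stand's x; pinched there it can turn between the fingers while the flap swings). It sits 125 mm from the hinge axis, 30 mm beyond the free edge of the flap on a neck 8 mm thick; bare desk below it; flap flat: 30 mm above the desk
- mirror (a joint): angle of the mirror flap in rad: 0 lying flat to the stand's -y side, growing as its free edge rises and swings towards the cradle, 0.785 = 45 degrees, stop at 1.35. The flap (100 mm along the hinge, 95 mm across, black frame with metal mirror face, 0.22 kg) falls back to 0 from any angle when let go
- weight: bystander: brass weight with a knob, 22 mm in diameter, 28 mm tall, origin at the underside
- cream_pot: bystander: low round white pot standing between the stand and the taller white bottle (not the one far back), 63 mm in diameter, 34 mm tall, origin at the underside
- marker: bystander: blue-capped white marker pen right of the stand (not the one far back), 135 mm long (its y), 17 mm thick, lying, origin at its underside
There are look-alikes about, which are no part of the job. Of the things that look like the dropper, take the one that is nearest to the robot's base at the start.

How it is judged:
By the outcome, as a careful person would: the job done as asked, in the order asked, and still so for the second after the job is handed in, while the arm keeps its last pose, push and grip.
It also fails if it takes over 58 s, if anything falls off the work surface, if the arm or the gripper's body presses on something with over 40 N, if the wrist force passes 120 N, or if a joint passes its speed limit or range.

## Working session

There is one attempt and no reset: what is moved stays moved. The work goes in short steps, Python scripts to look and compute and a tool call to move; the robot and the scene stay as the last step left them, time stands still between calls to the robot, and variables do not carry over. Pictures are saved under pics/ and viewed, at most 11 in all, crops included, and the job is handed in when it is done.

Besides the shell and the picture viewer there is one more tool, called as name([rows], argument=value, ...), one row to a line, values as JSON. jog_arm: Moves the arm, as the interface text tells. Its arguments: {"type":"object","properties":{"commands":{"type":"array"},"grip_force":{"type":"number"}},"required":["commands"]}

```bash
mkdir -p pics; cat > h.py <<'E'
from bench import *
import numpy as np, cv2
def snap(n):
    c=read_camera(n); return c
def ray(c,u,v):
    K=np.array(c["camera_matrix"]);T=np.array(c["T"])
    a=np.linalg.inv(K)@[u,v,1]; d=T[:3,:3]@[a[0],-a[1],-a[2]]
    return T[:3,3],d/np.linalg.norm(d)
def plane(c,u,v,z):
    o,d=ray(c,u,v); return o+d*(z-o[2])/d[2]
def tri(c1,p1,c2,p2):
    o1,d1=ray(c1,*p1);o2,d2=ray(c2,*p2)
    s=np.linalg.lstsq(np.c_[d1,-d2],o2-o1,rcond=None)[0]
    a=o1+s[0]*d1;b=o2+s[1]*d2
    return (a+b)/2,np.linalg.norm(a-b)
def proj(c,p):
    K=np.array(c["camera_matrix"]);T=np.array(c["T"])
    q=T[:3,:3].T@(np.array(p)-T[:3,3]); r=K@[q[0],-q[1],-q[2]]; return r[:2]/r[2]
E
python3 - <<'E'
from h import *
import pickle
for n in("side","top"):
    c=snap(n);cv2.imwrite(f"pics/{n}0.png",c["pixels"]);pickle.dump(c,open(n+"0.pkl","wb"))
    print(n,np.round(c["T"],3).tolist(),np.array(c["camera_matrix"]).tolist(),[k for k in c])
s=state();print(s)
E
```

```text
side [[0.638, 0.315, -0.702, -0.487], [-0.77, 0.255, -0.585, -0.928], [-0.005, 0.914, 0.405, 0.681], [0.0, 0.0, 0.0, 1.0]] [[514.8934326017784, 0.0, 331.0021774424406], [0.0, 514.8934326017784, 204.96688789024245], [0.0, 0.0, 1.0]] ['pixels', 'camera_matrix', 'T']
top [[-0.003, 0.987, -0.159, 0.381], [-1.0, -0.005, -0.006, -0.031], [-0.007, 0.159, 0.987, 1.32], [0.0, 0.0, 0.0, 1.0]] [[403.8957913551178, 0.0, 316.5369056590618], [0.0, 403.8957913551178, 198.62445108425155], [0.0, 0.0, 1.0]] ['pixels', 'camera_matrix', 'T']
{'t': 0.1, 'joints': array([ 1.33058392e+00,  3.53605262e-01,  1.63406001e+00, -6.47633443e-06,
        1.15520793e+00, -2.38243762e-03]), 'joint_vel': array([ 0.00050743, -0.00138582, -0.00324389,  0.00081911,  0.00024888,
        0.00055456]), 'tau': array([-4.89317117e-04, -6.06351328e+01, -3.42817712e+01,  2.47718884e-05,
        3.86742715e-03,  1.89280591e-06]), 'eef_pos': array([0.14714001, 0.60701089, 0.24762017]), 'ee_rot': array([-3.72680760e-01, -3.11925838e+00,  1.99772796e-03]), 'force': array([ 0.64261475,  0.0107932 , -0.38542664]), 'wrist_torque': array([ 0.05305408, -0.00798989, -0.00605665]), 'grasp_force': 0.0, 'grip_width': 0.08529570308770458}
```

View pics/side0.png

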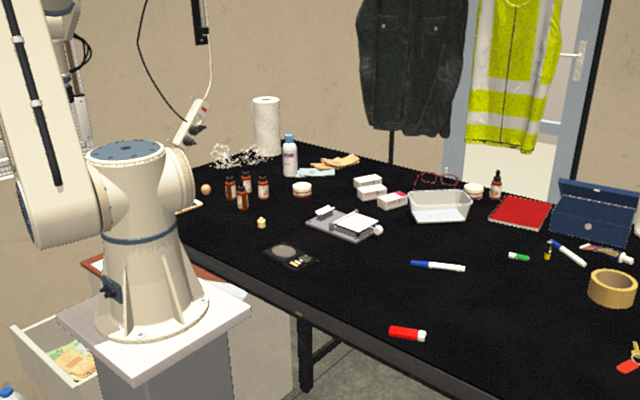

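View pics/top0.png

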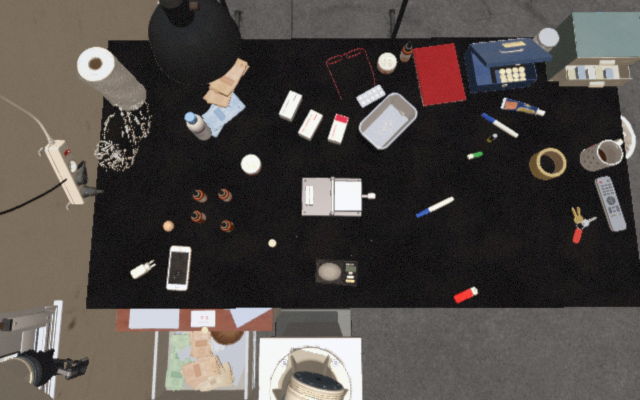

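The side view shows the stand at (343,223) and a cluster of four droppers near (230–265,180–210). The top view shows them at (199,196), (224,195), (198,216) and (227,227), a fifth by the notebook at (406,50), and the stand at (333,197). The candidate is the dropper nearest the base, top (227,227). I'll check it in a close crop.

```bash
python3 - <<'E'
from h import *
import pickle
t=pickle.load(open("top0.pkl","rb"));s=pickle.load(open("side0.pkl","rb"))
a=cv2.resize(t["pixels"][170:250,185:385],None,fx=4,fy=4,interpolation=cv2.INTER_CUBIC)
b=cv2.resize(s["pixels"][165:245,215:390],(800,266*800//583),interpolation=cv2.INTER_CUBIC) if 0 else cv2.resize(s["pixels"][168:243,215:390],(700,300),interpolation=cv2.INTER_CUBIC)
im=np.zeros((600,800,3),np.uint8);im[:300,:]=a[:300];im[300:,:700]=b
cv2.imwrite("pics/crop0.png",im)
for p in[(199,196),(224,195),(198,216),(227,227),(406,50)]:
    q=plane(t,*p,.09);print(p,q.round(3),np.hypot(*q[:2]).round(3))
# amber masks
for n,c in(("top",t),("side",s)):
    h=cv2.cvtColor(c["pixels"],cv2.COLOR_BGR2HSV)
    m=cv2.inRange(h,(3,110,50),(16,255,255))
    k,l,st,ce=cv2.connectedComponentsWithStats(m)
    for i in range(1,k):
        if st[i,4]>25: print(n,st[i],ce[i].round(1))
E
```

```text
(199, 196) [0.589 0.341 0.09 ] 0.681
(224, 195) [0.592 0.263 0.09 ] 0.648
(198, 216) [0.527 0.341 0.09 ] 0.628
(227, 227) [0.493 0.251 0.09 ] 0.553
(406, 50) [ 1.071 -0.318  0.09 ] 1.117
top [402  46  11   9  51] [406.4  51. ]
top [91 60  9  8 26] [95.  63.6]
top [506 102  11   8  67] [510.6 104.8]
top [599 150   7  11  42] [602.1 155. ]
top [193 189  13  12  66] [199.2 195.1]
top [218 188  11  13  63] [224.  194.5]
top [190 210  16  13  88] [198.2 217.4]
top [220 220  14  12  81] [227.8 226.2]
top [116 308  33  23 290] [123.2 320. ]
top [179 308  26  23 260] [186.5 318.3]
top [ 209  308   64   36 1063] [236.3 326.1]
side [65 41  9 28 83] [69.1 54.2]
side [72 72  7 21 63] [74.8 82.3]
side [311 160  41  10 122] [326.8 164.8]
side [241 175  10   7  47] [245.3 177.5]
side [225 180  11  21 129] [229.6 189.5]
side [257 180  11   6  49] [262.4 182.5]
side [492 181   9   6  45] [496.2 183.1]
side [200 183  11  12  73] [205.5 189.4]
side [237 190  15  21 138] [243.3 198.8]
side [293 193  19   6  33] [302.3 195.8]
side [179 204  25  10  44] [190.5 208.8]
side [583 246  14   4  31] [589.6 247.6]
side [ 80 253  23  25 218] [ 92.1 264. ]
side [192 263  37  20 237] [206.4 274.1]
side [597 272  33  16 225] [612.7 279. ]
side [616 359  23  14 217] [627.1 366. ]
side [ 83 364  12  12  42] [ 89.5 370.8]
```

View pics/crop0.png

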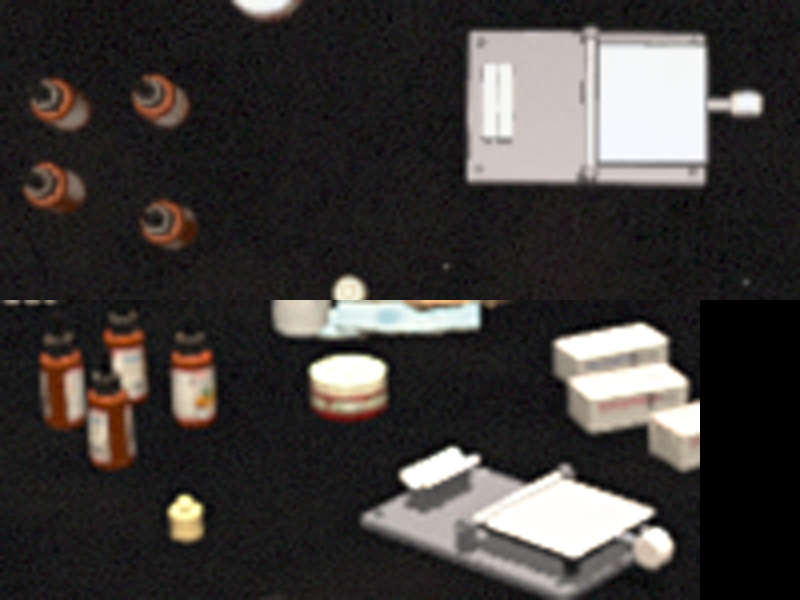

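The crop shows the front dropper at top px (227,226) and side px (244,199). The others are the lookalikes at top (199,196), (224,195), (198,216) and (406,50), and the taller flip-cap bottle at (200,125). The front one is nearest the base (0.55 m), so I take it. The stand has its cradle at top px ~(309,195) and its knob at (371,196).

```bash
python3 - <<'E'
from h import *
import pickle
t=pickle.load(open("top0.pkl","rb"));s=pickle.load(open("side0.pkl","rb"))
# stand plate (top view)
g=t["pixels"].max(2); m=np.zeros_like(g); m[174:220,298:368]=(g[174:220,298:368]>85)*255
m=cv2.morphologyEx(m,cv2.MORPH_OPEN,np.ones((7,7)))
c=max(cv2.findContours(m,0,1)[0],key=cv2.contourArea)
r=cv2.minAreaRect(c); B=cv2.boxPoints(r); P=np.array([plane(t,*b,.012) for b in B]);print(r);print(P.round(4))
print("sides",[np.linalg.norm(P[i]-P[i-1]).round(4) for i in range(4)],"ctr",P.mean(0).round(4))
# white knob/cradle centroids
def wc(cam,box,th):
    x0,x1,y0,y1=box;w=cam["pixels"][y0:y1,x0:x1].min(2)
    mm=(w>th).astype(np.uint8);k,l,st,ce=cv2.connectedComponentsWithStats(mm)
    i=1+np.argmax(st[1:,4]);return ce[i]+[x0,y0],st[i]
kt=wc(t,(367,380,188,204),150);ks=wc(s,(372,386,222,240),150)
ct=wc(t,(303,316,182,207),205);cs=wc(s,(312,338,200,218),190)
print(kt,ks,"knob",tri(t,kt[0],s,ks[0]));print(ct,cs,"cradle",tri(t,ct[0],s,cs[0]))
for z in(.03,.031):print(plane(t,*ct[0],z))
# dropper: teat top and base
for a,b in(((222.8,223.5),(241.6,187)),((223.5,224),(241.8,187.5))):print("teat",tri(t,a,s,b))
# axis: side column at mid body with top body
print("body z.05:",tri(t,(227,226.5),s,(243.6,199)))
print("side base pts",plane(s,243.5,210,0),[ (z,proj(s,[.49,.25,z]).round(1),proj(t,[.49,.25,z]).round(1)) for z in(0,.1)])
E
```

```text
((331.5, 197.0), (38.0, 59.0), 90.0)
[[ 0.6612  0.0252  0.012 ]
 [ 0.6602 -0.1699  0.012 ]
 [ 0.5338 -0.1672  0.012 ]
 [ 0.5347  0.025   0.012 ]]
sides [np.float64(0.1265), np.float64(0.1951), np.float64(0.1264), np.float64(0.1922)] ctr [ 0.5975 -0.0717  0.012 ]
(array([370.77142857, 195.14285714]), array([ 0,  5,  8,  5, 35], dtype=int32)) (array([377.62318841, 228.86956522]), array([ 0,  3, 11,  9, 69], dtype=int32)) knob (array([ 0.59838017, -0.19702082,  0.02951682]), np.float64(0.003694514138098529))
(array([308.78787879, 194.56060606]), array([  2,   4,   8,  18, 132], dtype=int32)) (array([324.13829787, 209.61702128]), array([ 4,  5, 18, 10, 94], dtype=int32)) cradle (array([0.60102982, 0.00356526, 0.0307867 ]), np.float64(0.00347260378995549))
[0.60237761 0.00233095 0.03      ]
[0.60220576 0.00230499 0.031     ]
teat (array([0.50532052, 0.26969318, 0.06769698]), np.float64(0.0009172215448789578))
teat (array([0.50394686, 0.26751597, 0.06696033]), np.float64(0.0005772207218344398))
body z.05: (array([0.50125219, 0.26350314, 0.02900587]), np.float64(0.0039216025412310415))
side base pts [4.86363720e-01 2.47402598e-01 1.11022302e-16] [(0, array([243.8, 209.4]), array([233.4, 230.3])), (0.1, array([241.4, 180.3]), array([226.5, 227.6]))]
```

jog_arm([
  [-42.5,-25.4,4,-13.1,5.5],
  [-42.5,-25.4,4,-13.1,5.5],
  [-42.5,-25.4,4,-13.1,5.5],
  [-42.5,-25.4,4,-13.1,5.5],
  [-42.5,-25.4,4,-13.1,5.5],
  [-42.5,-25.4,4,-13.1,5.5],
  [-42.5,-25.4,4,-13.1,5.5],
  [-42.5,-25.4,4,-13.1,5.5],
  [-42.5,-25.4,4,-13.1,5.5],
  [-42.5,-25.4,4,-13.1,5.5],
], grip_force=20)

```text
t: 0.93
eef_pos: [0.4444, 0.3147, 0.2145]
ee_rot: [-0.014, -3.141, 0.0]
force: [0.1, 0.7, -0.1]
grip_width: 0.0548
grasp_force: 0.0
```

jog_arm([
  [-5.6,-5.5,3,0,5.5],
  [-5.6,-5.5,4,0,5.5],
  [-5.6,-5.5,4,0,5.5],
  [-5.6,-5.5,4,0,5.5],
])

```text
t: 1.27
eef_pos: [0.4991, 0.2588, 0.1729]
ee_rot: [-0.02, -3.139, 0.003]
force: [-0.1, 1.0, -0.1]
grip_width: 0.0553
grasp_force: 0.0
```

```bash
python3 - <<'E'
from h import *
s=state();print(s["eef_pos"],s["ee_rot"],s["force"])
c=snap("side");d=snap("top")
a=cv2.resize(c["pixels"][120:240,190:300],(550,600),interpolation=cv2.INTER_CUBIC)
cv2.imwrite("pics/a1.png",a)
print(proj(c,s["eef_pos"]))
E
```

```text
[0.49908622 0.25881424 0.17293505] [-1.96510844e-02 -3.13864152e+00  2.59434111e-03] [-0.08219698  0.95225233 -0.06310788]
[239.98861772 156.83681204]
```

View pics/a1.png

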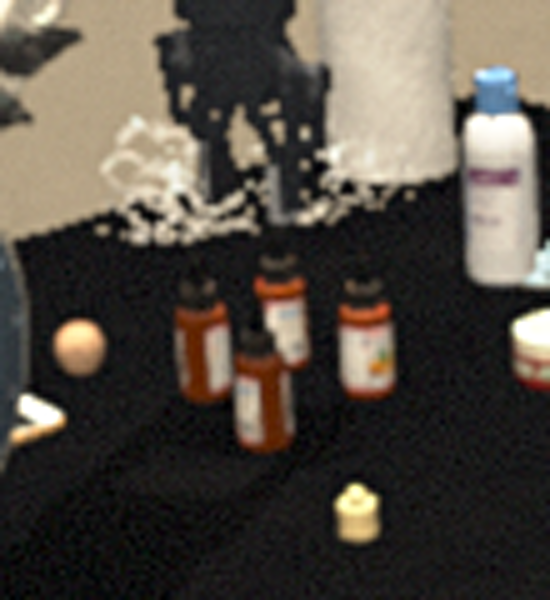

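The front dropper stands at crop (263,400), side px (243,200). The open fingers are at crop (205,180) and (285,190), above it and centred to within a centimetre. I'm going down to the collar.

jog_arm([
  [0,0,3,0,5.5],
  [0,0,5.5,0,5.5],
  [0,0,7.5,0,5.5],
  [0,0,8.6,0,5.5],
  [0,0,8.6,0,4.0],
  [0,0,8.6,0,1.5],
  [0,0,8.6,0,1.0],
  [0,0,8.6,0,1.0],
  [0,0,8.6,0,1.0],
  [0,0,8.6,0,1.0],
])

```text
t: 2.2
eef_pos: [0.4998, 0.2616, 0.09]
ee_rot: [0.015, 3.139, 0.002]
force: [-0.0, 1.2, 5.3]
grip_width: 0.0214
grasp_force: 20.1
```

jog_arm([
  [1.0,0,-0.1,0,1.0],
  [2.0,0,-0.1,0,1.0],
  [2.9,0,0,0,1.0],
  [3.9,0,0.2,0,1.0],
  [4.8,0,0.6,0,1.0],
  [5.7,0,1.0,0,1.0],
  [5.7,0,1.0,0,1.0],
])

```text
t: 2.78
eef_pos: [0.4398, 0.2616, 0.0794]
ee_rot: [-0.014, -3.141, -0.001]
force: [-2.7, 0.9, 11.9]
grip_width: 0.0217
grasp_force: 38.4
```

```bash
python3 - <<'E'
from h import *
s=state();print(s["eef_pos"],s["force"],s["grip_width"])
c=snap("side")
a=cv2.resize(c["pixels"][150:240,190:300],(733,600),interpolation=cv2.INTER_CUBIC)
cv2.imwrite("pics/a2.png",a)
E
```

```text
[0.43982386 0.26162372 0.07940462] [-2.69098681  0.89166733 11.9008178 ] 0.021708476138189183
```

View pics/a2.png

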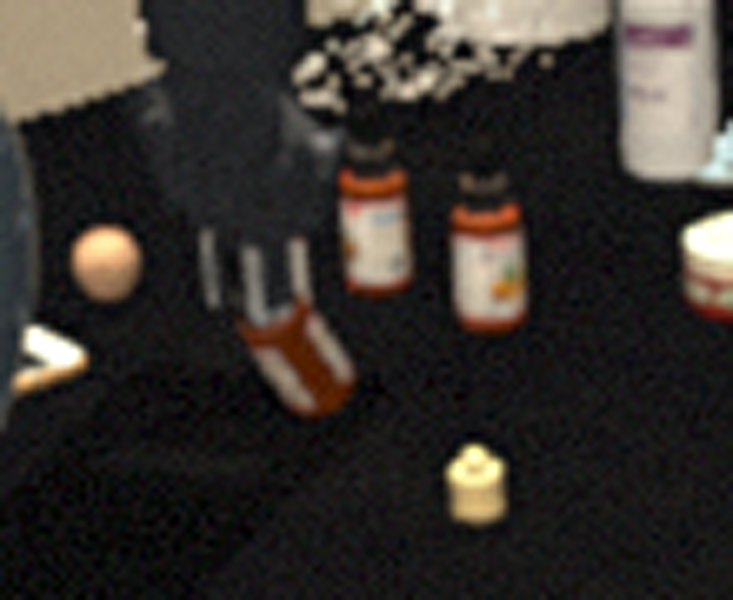

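The bottle (crop (300,355)) is tilting around its base edge with the teat toward the robot, as planned. Continuing the arc.

jog_arm([
  [0.8,0,0.4,0,1.0],
  [1.5,0,1.0,0,1.0],
  [2.1,0,1.8,0,1.0],
  [2.6,0,2.6,0,1.0],
  [3.0,0,3.5,0,1.0],
  [3.2,0,4.3,0,1.0],
  [3.3,0,4.6,0,1.0],
  [3.3,0,4.6,0,1.0],
])

```text
t: 3.5
eef_pos: [0.4071, 0.2612, 0.0322]
ee_rot: [-0.014, -3.139, 0.002]
force: [-2.5, 0.5, 3.7]
grip_width: 0.0215
grasp_force: 36.5
```

```bash
python3 - <<'E'
from h import *
s=state();print(s["eef_pos"],s["force"],s["grip_width"])
c=snap("side")
a=cv2.resize(c["pixels"][150:240,190:300],(733,600),interpolation=cv2.INTER_CUBIC)
cv2.imwrite("pics/a3.png",a)
E
```

```text
[0.40706974 0.26116183 0.03222992] [-2.48934748  0.51335485  3.74243681] 0.02146422961921044
```

View pics/a3.png

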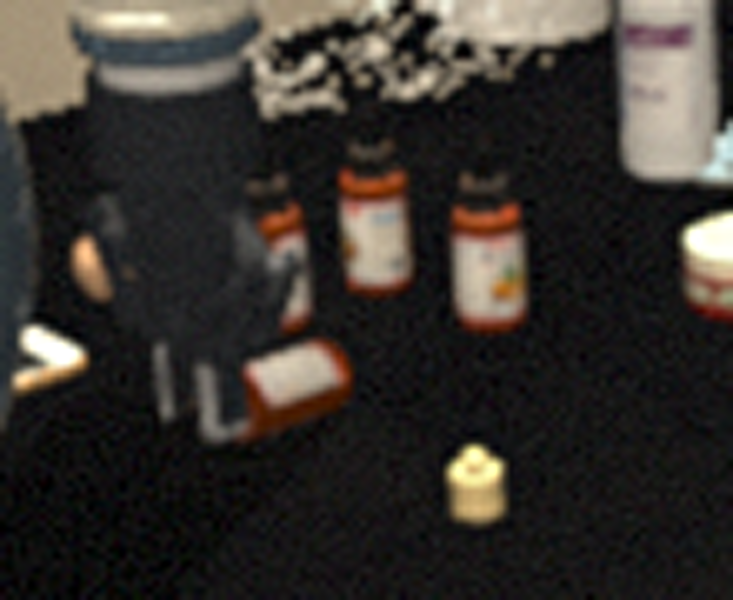

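The bottle lies flat along x, teat toward the robot, with its body at crop (300,390). Now I open a little and slide along to the middle of the body.

jog_arm([
  [0,0,0,0,3.0],
  [0,0,0,0,5.0],
  [0,0,0,0,5.0],
  [-1.5,0,0,0,5.0],
  [-3.0,0,0.4,0,5.0],
  [-3.9,0,1.0,0,5.0],
  [-3.9,0,1.0,0,4.0],
  [-3.9,0,1.0,0,2.5],
  [-3.9,0,1.0,0,2.5],
  [-3.9,0,1.0,0,2.5],
], grip_force=30)

```text
t: 4.38
eef_pos: [0.4469, 0.2612, 0.0226]
ee_rot: [-0.014, -3.141, 0.001]
force: [0.1, -0.3, 0.5]
grip_width: 0.0311
grasp_force: 29.7
```

```bash
python3 - <<'E'
from h import *
s=state();print(s["eef_pos"],s["force"],s["grip_width"],s["ee_rot"])
c=snap("side")
cv2.imwrite("pics/a4.png",cv2.resize(c["pixels"][150:240,190:300],(733,600),interpolation=cv2.INTER_CUBIC))
h=cv2.cvtColor(c["pixels"],cv2.COLOR_BGR2HSV);m=cv2.inRange(h,(3,110,50),(16,255,255))
k,l,st,ce=cv2.connectedComponentsWithStats(m)
for i in range(1,k):
    if 215<ce[i][0]<260 and st[i,4]>10: print(st[i])
for x in(.446,.481):print(proj(c,[x,.261,.0165]))
E
```

```text
[0.44694235 0.26118029 0.02262625] [ 0.08981894 -0.25908215  0.53705036] 0.031135350461109632 [-1.42624459e-02 -3.14056426e+00  8.30104009e-04]
[241 175  10   6  46]
[244 191   8   4  12]
[238 202   5  10  23]
[222 205  10  12  54]
[230.49569494 208.23335913]
[238.9910273  204.73031317]
```

View pics/a4.png

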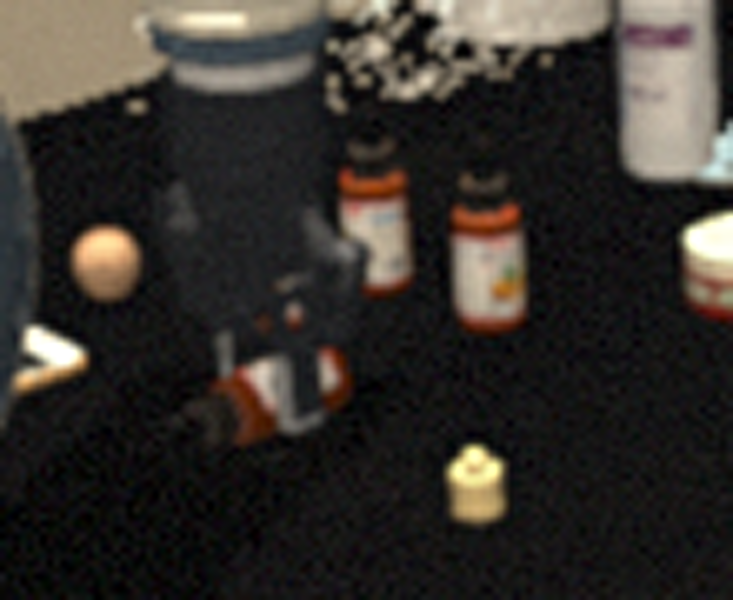

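```bash
python3 - <<'E'
from h import *
c=snap("side")
th=np.linspace(0,6.28,60)
for x in(.40,.41,.415,.475,.48,.485,.49):
    p=np.array([proj(c,[x,.261+.0165*np.cos(a),.0165+.0165*np.sin(a)]) for a in th]);print(x,p.min(0).round(1),p.max(0).round(1))
E
```

```text
0.4 [215.5 207.9] [222.4 218. ]
0.41 [218.  206.9] [225. 217.]
0.415 [219.3 206.4] [226.2 216.4]
0.475 [234.1 200.4] [241.  210.2]
0.48 [235.3 199.9] [242.2 209.7]
0.485 [236.5 199.4] [243.4 209.2]
0.49 [237.7 199. ] [244.6 208.7]
```

jog_arm([
  [0,0,-3,0,2.5],
  [0,0,-6,0,2.5],
  [0,0,-9,0,2.5],
  [0,0,-10,0,2.5],
  [0,0,-10,0,2.5],
])

```text
t: 4.9
eef_pos: [0.4491, 0.2624, 0.1253]
ee_rot: [0.014, 3.137, 0.004]
force: [0.4, 0.1, -0.9]
grip_width: 0.0309
grasp_force: 30.2
```

jog_arm([
  [-2,-3.4,0,0,2.5],
  [-4,-6.8,0,0,2.5],
  [-6,-10.2,0,0,2.5],
  [-8,-13.6,0,0,2.5],
  [-10,-17,0,0,2.5],
  [-12,-20.4,0,0,2.5],
  [-14,-23.6,0,0,2.5],
  [-15.3,-25.8,0,0,2.5],
  [-15.3,-25.8,1,0,2.5],
  [-15.3,-25.8,1,0,2.5],
])

```text
t: 5.73
eef_pos: [0.597, 0.0009, 0.1095]
ee_rot: [-0.018, -3.137, -0.0]
force: [-0.7, -0.8, -1.0]
grip_width: 0.0311
grasp_force: 30.2
```

```bash
python3 - <<'E'
from h import *
s=state();print(s["eef_pos"],s["ee_rot"],s["force"],s["grip_width"])
c=snap("side");d=snap("top")
a=cv2.resize(c["pixels"][160:245,290:390],(700,595),interpolation=cv2.INTER_CUBIC)
cv2.imwrite("pics/a5.png",a)
print(proj(c,[.6005,.0035,.036]))
h=cv2.cvtColor(c["pixels"],cv2.COLOR_BGR2HSV);m=cv2.inRange(h,(3,110,40),(16,255,255));m[:,:290]=0;m[:165]=0;m[:,370:]=0
ys,xs=np.nonzero(m);print(xs.min(),xs.max(),ys.min(),ys.max())
p=s["eef_pos"]
th=np.linspace(0,6.28,60)
for dx in(-.035,.035):
    q=np.array([proj(c,[p[0]+dx,p[1]+.0165*np.cos(a),p[2]-.006+.0165*np.sin(a)]) for a in th]);print(dx,q.min(0).round(1),q.max(0).round(1))
E
```

```text
[0.59696656 0.00091348 0.10953174] [-1.82251806e-02 -3.13736066e+00 -9.47755400e-05] [-0.66286944 -0.7718792  -0.98532629] 0.03106206236153333
[324.58888693 208.05383183]
291 345 165 315
-0.035 [312.3 186.2] [320.8 196.9]
0.035 [327.5 179.5] [335.9 189.9]
```

View pics/a5.png

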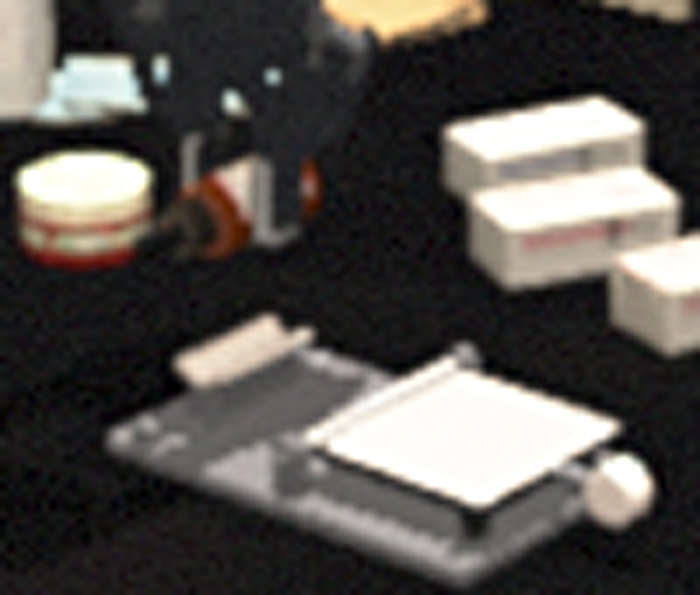

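The bottle is held level above the stand: body at crop (250,210), cradle directly below at crop (245,350). Correct by a few millimetres and lower.

jog_arm([
  [-0.3,0.2,0,0,2.5],
  [-0.3,0.2,1.5,0,2.5],
  [-0.3,0.2,3,0,2.5],
  [-0.3,0.2,4,0,2.5],
  [-0.3,0.2,4.6,0,2.5],
  [-0.3,0.2,5.0,0,2.5],
  [-0.3,0.2,5.0,0,2.5],
])

```text
t: 6.42
eef_pos: [0.6011, 0.0045, 0.0622]
ee_rot: [-0.013, -3.141, -0.0]
force: [0.2, 0.1, 0.3]
grip_width: 0.0315
grasp_force: 30.2
```

jog_arm([
  [0,-0.1,0.2,0,2.5],
  [0,-0.1,0.4,0,2.5],
  [0,-0.1,0.55,0,2.5],
  [0,-0.1,0.7,0,2.5],
  [0,-0.1,0.7,0,2.5],
])

```text
t: 6.83
eef_pos: [0.6019, 0.003, 0.0566]
ee_rot: [0.015, 3.141, -0.0]
force: [-1.2, 0.2, 5.7]
grip_width: 0.0312
grasp_force: 30.6
```

jog_arm([
  [0,-0.1,0.5,0,3.4],
  [0,-0.1,0.5,0,3.8],
  [0,-0.1,0.5,0,4.5],
  [0,-0.1,0.5,0,5.5],
  [0,-0.1,-1,0,5.5],
  [0,-0.1,-3,0,5.5],
  [0,-0.1,-6,0,5.5],
  [0,-0.1,-9,0,5.5],
  [0,-0.1,-9,0,5.5],
])

```text
t: 7.58
eef_pos: [0.6048, 0.002, 0.1514]
ee_rot: [0.014, 3.133, 0.0]
force: [1.4, 0.2, 0.9]
grip_width: 0.0553
grasp_force: 0.0
```

```bash
python3 - <<'E'
from h import *
s=state();print(s["eef_pos"],s["ee_rot"],s["force"],s["grip_width"])
c=snap("side")
a=cv2.resize(c["pixels"][160:245,290:390],(700,595),interpolation=cv2.INTER_CUBIC)
cv2.imwrite("pics/a6.png",a)
th=np.linspace(0,6.28,60)
for x in(.567,.637):
    q=np.array([proj(c,[x,.0035+.0165*np.cos(a),.05+.0165*np.sin(a)]) for a in th]);print(x,((q.min(0)-[290,160])*7).round(1),((q.max(0)-[290,160])*7).round(1))
E
```

```text
[0.60480777 0.00203298 0.15143203] [1.43992410e-02 3.13328890e+00 5.76331481e-05] [1.44187878 0.21114187 0.86342944] 0.05529481448706053
0.567 [162.2 294.9] [220.4 368. ]
0.637 [266.7 245.4] [324.3 316.5]
```

View pics/a6.png

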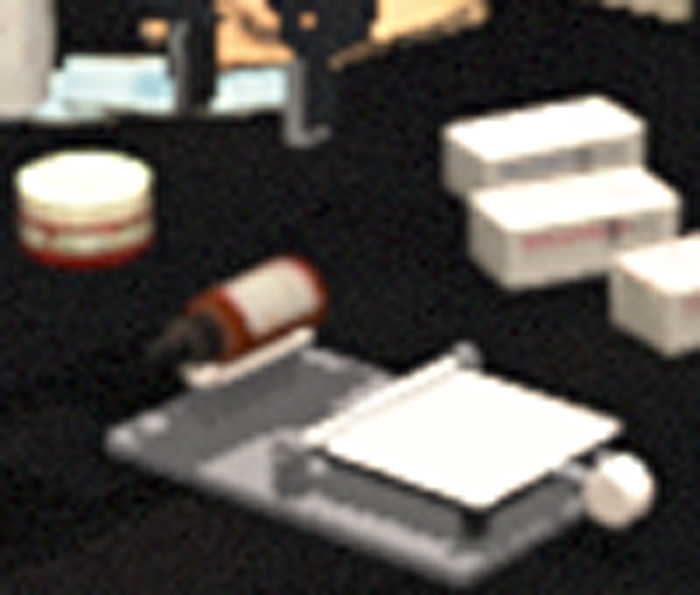

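The bottle rests in the cradle, centred to about 2–3 mm (crop (258,305)), and is released. Now to the knob at crop (617,490).

jog_arm([
  [0.5,-2,0,7,5.5],
  [0.5,-4,0,14,5.5],
  [0.5,-6,0,21,5.5],
  [0.5,-8.5,0,28,5.5],
  [0.5,-11,0,35,5.5],
  [0.5,-13.5,0,42,5.5],
  [0.5,-16,0,49,5.5],
  [0.5,-18,0,56,5.0],
  [0.5,-19.9,0,63,5.0],
  [0.5,-19.9,0,70,5.0],
])

```text
t: 8.47
eef_pos: [0.5941, -0.1999, 0.1446]
ee_rot: [-1.824, -2.558, 0.002]
force: [-0.8, 0.4, 0.3]
grip_width: 0.0499
grasp_force: 0.0
```

jog_arm([
  [0,0,0,7,4.5],
  [0,0,0,14,4.5],
  [0,0,0,20,4.5],
  [0,0,0,20,4.5],
  [0,0,0,20,4.5],
])

```text
t: 8.88
eef_pos: [0.5942, -0.1967, 0.1448]
ee_rot: [-2.227, -2.214, 0.001]
force: [0.1, 0.3, -0.2]
grip_width: 0.0453
grasp_force: 0.0
```

```bash
python3 - <<'E'
from h import *
from scipy.spatial.transform import Rotation as R
s=state();print(s["eef_pos"],s["joints"],s["grip_width"]);print(R.from_rotvec(s["ee_rot"]).as_matrix().round(4))
E
```

```text
[ 0.59416643 -0.19674673  0.14479577] [-3.22158484e-01  4.65152104e-01  1.71598880e+00 -1.15659124e-05
  9.61862217e-01 -3.16328304e-01] 0.04525836001565314
[[ 5.8e-03  1.0e+00 -1.3e-03]
 [ 1.0e+00 -5.8e-03  4.0e-04]
 [ 4.0e-04 -1.3e-03 -1.0e+00]]
```

jog_arm([
  [0,0.45,3,0,4.5],
  [0,0.45,6,0,4.5],
  [0,0.45,9,0,4.5],
  [0,0.45,11,0,4.5],
  [0,0.45,11.4,0,4.5],
  [0,0.45,11.4,0,4.5],
])

```text
t: 9.38
eef_pos: [0.5979, -0.1965, 0.03]
ee_rot: [-2.227, -2.212, 0.003]
force: [-0.8, 0.4, -0.2]
grip_width: 0.0449
grasp_force: 0.0
```

```bash
python3 - <<'E'
from h import *
s=state();print(s["eef_pos"],s["force"],s["grip_width"])
c=snap("side")
cv2.imwrite("pics/a7.png",cv2.resize(c["pixels"][180:255,320:420],(800,600),interpolation=cv2.INTER_CUBIC))
E
```

```text
[ 0.59793602 -0.19650422  0.03004902] [-0.7776256   0.41222338 -0.19377887] 0.04487899223084548
```

View pics/a7.png

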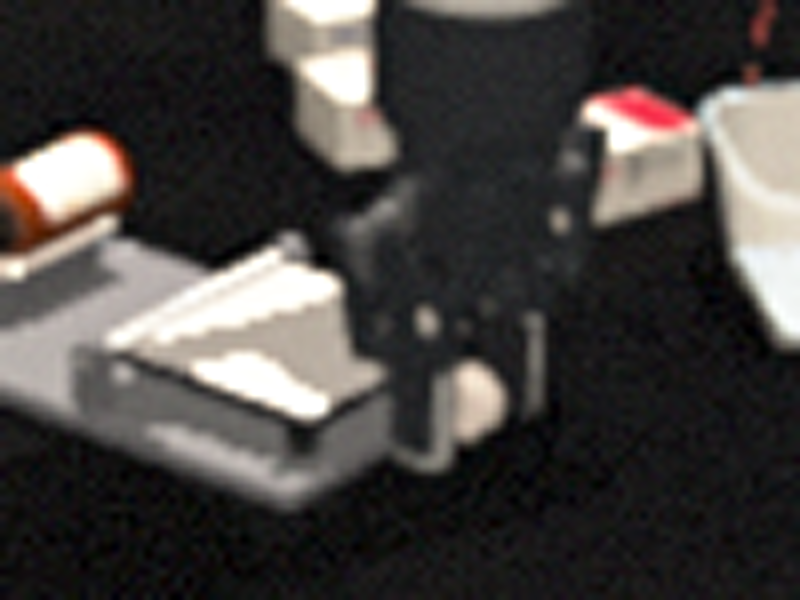

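The knob (crop (475,400)) sits between the open fingers. Closing.

jog_arm([
  [0,0,0,0,3.0],
  [0,0,0,0,1.0],
  [0,0,0,0,0.5],
  [0,0,0,0,0.5],
  [0,0,0,0,0.5],
  [0,0,0,0,0.5],
], grip_force=30)

```text
t: 9.93
eef_pos: [0.5955, -0.197, 0.0331]
ee_rot: [-2.227, -2.208, 0.006]
force: [-16.8, -2.2, 14.5]
grip_width: 0.0136
grasp_force: 31.8
```

jog_arm([
  [0,-0.2,-0.3,0,0.5],
  [0,-0.2,-0.3,0,0.5],
  [0,-0.2,-0.9,0,0.5],
  [0.05,-0.2,-1.4,0,0.5],
  [0.2,-0.2,-2.5,0,0.5],
  [0.4,-0.2,-3.5,0,0.5],
  [0.75,-0.2,-4.6,0,0.5],
  [0.75,-0.2,-4.6,0,0.5],
])

```text
t: 10.6
eef_pos: [0.5956, -0.1879, 0.0796]
ee_rot: [-2.229, -2.209, 0.001]
force: [-7.1, 4.1, -3.2]
grip_width: 0.0135
grasp_force: 30.0
```

jog_arm([
  [0.35,-0.1,-0.8,0,0.5],
  [0.8,-0.1,-1.6,0,0.5],
  [1.2,-0.1,-2.25,0,0.5],
  [1.6,-0.1,-2.9,0,0.5],
  [2.2,-0.1,-3.55,0,0.5],
  [2.75,-0.1,-4.2,0,0.5],
  [2.75,-0.1,-4.2,0,0.5],
  [2.75,-0.1,-4.2,0,0.5],
])

```text
t: 11.27
eef_pos: [0.596, -0.161, 0.1209]
ee_rot: [-2.23, -2.211, 0.0]
force: [-6.2, 2.4, -2.8]
grip_width: 0.0132
grasp_force: 30.2
```

```bash
python3 - <<'E'
from h import *
s=state();print(s["eef_pos"],s["force"],s["grip_width"])
c=snap("side");t=snap("top")
a=cv2.resize(c["pixels"][170:250,300:400],(500,400),interpolation=cv2.INTER_CUBIC)
b=cv2.resize(t["pixels"][165:230,290:390],(300,195),interpolation=cv2.INTER_CUBIC)
im=np.zeros((400,800,3),np.uint8);im[:,:500]=a;im[:195,500:]=b
cv2.imwrite("pics/a8.png",im)
for f in(40,45,50):
  f=np.radians(f); e=[-.0717-.095*np.cos(f),.03+.095*np.sin(f)]
  k=[.597,-.0717-.125*np.cos(f),.03+.125*np.sin(f)]
  for x in(.549,.649):print(np.degrees(f),((proj(c,[x-.001,*e])-[300,170])*5).round(0),end=" ")
  print("knob",((proj(c,k)-[300,170])*5).round(0))
E
```

```text
[ 0.59598187 -0.16099513  0.12089131] [-6.17021954  2.42357767 -2.79022707] 0.01324697116531534
40.0 [264. 199.] 40.0 [369. 144.] knob [351. 150.]
45.0 [257. 186.] 45.0 [362. 132.] knob [341. 134.]
50.0 [248. 174.] 50.0 [353. 120.] knob [329. 118.]
```

View pics/a8.png

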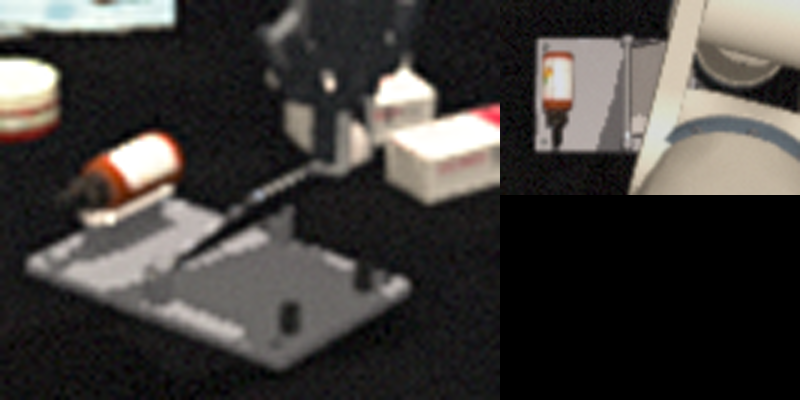

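The flap is up, held by the knob (crop (350,140)), and the bottle still lies in its cradle. The tool arc gives about 44.5°. One check of the knob's silhouette against that.

```bash
python3 - <<'E'
from h import *
c=snap("side");g=c["pixels"]
for r in range(190,206): print(r," ".join("%3d"%v for v in g[r,358:380].min(1)))
th=np.linspace(0,6.28,90)
for f in(40,45,50):
  F=np.radians(f);k=[-.0717-.125*np.cos(F),.03+.125*np.sin(F)]
  q=np.array([proj(c,[.5985+d,k[0]+.012*np.cos(a),k[1]+.012*np.sin(a)]) for a in th for d in(-.007,.007)]);print(f,q.min(0).round(1),q.max(0).round(1))
for p in([.549,-.0717,.03],[.549,-.0717-.095*.707,.03+.095*.707]):print(((proj(c,p)-[300,170])*5).round())
E
```

```text
190  78  63  49  40  34  32  37  30  36  27  29  36  34  31  52  80 105 196 241 229 209 202
191 122 116  97  78  61  35  39  32  33  34  33  38  29  34  36  86 117 139 150 119 120 139
192 128 134 123 113  85  32  37  31  28  56  69  66  48  32  36  93 116 122 114  86 103 120
193 120 129 131 125  92  38  29  30  35  82 109  99  66  34  31  92 114 121 119  96 116 140
194 118 127 137 123  85  44  36  36  35  83 122 116 116  99  57  85 124 141 137 125 137 156
195 118 125 129 123  82  41  36  36  35  83 120 125 164 177 130  97 125 149 153 148 152 167
196 106 123 131 124  82  38  39  30  40  83 116 126 172 215 190 146 128 149 165 174 202 234
197  75 105 125 121  83  44  33  38  37  85 116 125 168 205 201 173 128 147 164 171 192 241
198  41  78 114 115  78  38  36  33  33  83 115 122 162 192 192 162 124 124 123 137 146 183
199  16  36  75  91  69  36  37  32  41  84 118 120 157 181 176 158 109  66  58 123 145 125
200  22  16  34  53  52  38  32  37  39  90 123 123 160 177 167 144  91  25  30 112 139 118
201   8  17  15  27  41  39  35  28  35 100 127 127 151 165 150 116  67  11  28  99 132 130
202  20  17  17  40  75  89  73  47  53 103 131 127 125 121  91  65  43  15  30  97 132 126
203  23  38  59  70  93 115 106 100 104 125 133 115  78  47  32  23  11   5  28  93 129 128
204  59 110 109  68  67  82  87  90 105 108 100  72  27  22  17  20  20  11  30  90 119 124
205  58 104  94  35  27  32  24  38  48  61  48  24  19   9  25  22  24  23  27  78 116 121
40 [365.5 195. ] [375.5 204.7]
45 [363.5 191.7] [373.4 201.4]
50 [361.2 188.6] [371.1 198.3]
[164. 262.]
[258. 186.]
```

jog_arm([
  [0.1,0,-0.1,0,0.5],
  [0.1,0,-0.1,0,0.5],
  [0.1,0,-0.1,0,0.5],
  [0.1,0,-0.1,0,0.5],
  [0.1,0,-0.1,0,0.5],
  [0.1,0,-0.1,0,0.5],
])

```text
t: 11.92
eef_pos: [0.596, -0.1604, 0.1215]
ee_rot: [-2.231, -2.211, 0.001]
force: [-4.9, 1.6, -4.4]
grip_width: 0.0133
grasp_force: 30.0
```

```bash
python3 -c "
from bench import *
s=state();print(s['eef_pos'],s['force'],s['joint_vel'].round(3),s['grip_width']);print(sign_off())"
```

```text
[ 0.59597651 -0.16041109  0.12148887] [-4.85011704  1.64945647 -4.37630649] [-0.001 -0.    -0.    -0.     0.001  0.002] 0.013311046335954396
the job is handed in; nothing more can be done
None
```

The dropper bottle lies released in the cradle, centred to about 2–3 mm. The mirror flap is held at about 45° (44–45° by tool position and camera), and the job was handed in at about 12 s; no verdict came back.

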